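Rock a flush printing block out of its tray and lay it on the inking mat

ROBOT

A 6-joint arm with a two-finger parallel gripper is mounted at the origin on a cart in front of the work surface, level with it; the furniture and walls round the work are solid. World frame = base frame: x ahead of the robot, y to its left, z up, the work surface at z = 0. Lengths are in m, angles in rad, forces in N, time in s.
With the tool pointing down it reaches from about 0.35 to 0.775 m from the base axis. Payload 7.3 kg.
Tool frame: the origin (TCP) lies on the centre line of the jaws, within the pads' length; the fingertips stand 14 mm ahead of it and the grasp point (between the pads) lies 5 mm behind it; z points along the fingers, y is the direction in which the jaws open and shut (so a half turn about z gives the same grasp; the last joint's range is limited). The gripper opens to 92 mm and grips with 3 to 60 N. Pads are 19 mm wide; open, the fingers measure 130 mm over their backs; the gripper's body (75 mm by 190 mm) begins 47 mm behind the grasp point.
Start: joints at [1.193, 0.342, 1.524, -0, 1.275, -0.146], TCP at [0.121, 0.511, 0.241] pointing down, gripper open.
Joint ranges: [-2.53, 2.53], [-0.77, 2.02], [0.04, 2.7], [-1, 4.14], [0.28, 2.66], [-3.11, 3.11]. Speed limits (rad/s): [2.57, 2.57, 3.14, 3.14, 3.14, 3.14].

INTERFACE

Orientations are given as [roll, pitch, yaw] about the fixed x, y, z axes, in that order (R = Rz(yaw) Ry(pitch) Rx(roll)).
In Python, from cell import telemetry, cams, robot gives the robot as it stands.
- The arm moves only by the tool servo_tool, never from a script. Its argument "targets" is text: rows parted by semicolons, each of 4 numbers parted by spaces: the shift along the tool's x, y, z in mm, then the turn about the tool's z in rad. In form: x y z yaw; .... A call has 1 to 20 rows; each row shifts and turns the pose as measured when the row begins, along the tool's axes as they then stand; what a row does not reach is not made up. A row lasts 1/8 s, in which the tool goes at most 62.5 mm and 10.7 degrees, less where a joint would pass 70% of its speed; a pose out of reach is approached as far as the arm can. A call with a gripper value outside its range is refused whole. "hand" is the opening, from 0 (shut) to 1 (fully open), set as the call begins (left out, the last holds). The fingers move at their own pace and stop on an object; "squeeze" is the grip in N (left out, the last holds). Time passes only in rows, so rows that do not move let the fingers close. It gives the time, the measured TCP pose, the force and the opening at its end, in the units of the state.
- telemetry.observe(): the state, without advancing time (a new reading comes with each control period).
- cams.read_camera(name): name is "scene" or "top" or "wrist"; returns a dict with "color" (420x560x3 uint8, red, green, blue), "K" (3x3 intrinsics, pixels), "R" (3x3) and "t" (3): a world point X has camera coordinates R X + t. Camera axes: x right, y down, z forward; pixel columns grow to the right and rows downward; lengths in m; the calibration is good to about 2 mm. A picture is of the moment at which its call begins. There is no depth.
- robot.hand_in(): hands the job in, once; it reports no verdict.
Trained networks look in a picture, given as the dict that the camera call returned (one of the last four; its "shot" number tells which), for a name from the list of things; names that differ only in an ending like _2 or _b are one class to them, and where a whole thing is asked for, a point or a joint stands for the part that bears it (a point fixed in the world has none). Each returns a list of dicts, best first, with "score" (0 to 1); they miss things now and then, are a little off and sometimes report something else, mostly with a low value. They report only what shows in the picture. A call takes as long as a camera call. They do not tell look-alikes from the thing itself.
- cams.cut_out(picture, query): "region" (420x560 bool, what is visible of it) and "extent" ([centre column, centre row, width, height] in pixels, round what is visible of it).
The state is a dict: "time": time; "qpos": joint angles; "qvel": joint speeds; "joint_efforts": joint torques, N m; "tool_pos": TCP position; "tool_rot": TCP orientation; "contact_force": force on the tool from outside, world axes, zero at the start; "torque": the same for the moment, N m; "opening": finger opening in m.
Only numpy, scipy, OpenCV 4.12 (cv2) and the standard library are available. Lean on these libraries where they do the work, as an engineer would, in place of code of your own. Each camera call takes 0.05 s, during which the arm holds its last target.

TASK

Take the copper-faced printing block out of the wooden tray: it lies flush, so gently press down its end at the finger notch until the block rocks over and its other end stands up, then grip it there and lift it out. Lay it down, copper face up, centred and square in the white outline on the black inking mat, without dropping it, and let go. Leave the other things where they are.

Things in the scene. Friction and masses are not known exactly. Their poses are not given: they have to be found in the camera images.
- block_mid (a point): centre (half-way up) of the mounted printing block: a loose rigid block 80 mm (its x) x 46 mm (its y) x 24 mm (its z), dark wood with a copper plate as its upper face (+z), about 0.16 kg, even density. At the start it lies level in the pocket of the tray, its long side along the tray's x, its copper face flush with the tray's top
- pocket (a point): on the fixed wooden tray, level with its top (56 mm above the worktop), z up. The tray is 125 mm long (x from -65 to +60 mm of this point), 94 mm wide (y). Its open-topped pocket spans x -47 to +42, y -25 to +25 mm: the block has about 2 mm play at its sides and +x end, 7 mm at the -x end, which faces the robot roughly. The floor is level, 24 mm below the top, from x = -4 to +42 mm
- ridge (a point): edge in the pocket's floor across its width, 4 mm to -x of the pocket point and 24 mm below the tray's top; axes as the tray. From here the floor falls at 32 degrees towards -x. A light press on the block's -x end rocks it over this edge until it lies on the slope (felt as a hard stop); its +x end then stands about 20 mm above the tray's top. Pressed right down, it stays so when let go
- notch (a point): middle of the finger notch in the pocket's -x wall, 47 mm to -x of the pocket point, level with the tray's top; axes as the tray. The notch is 38 mm wide (y), 18 mm deep and goes through the 18 mm wall, so that closed fingers can follow the block's end down. Press on the block's top within about 10 mm of its end here
- mat_mid (a point): centre of the top face of the fixed black rubber inking mat, 150 (x) x 110 (y) x 4 mm, with a white outline 104 (x) x 70 (y) mm centred on it; z up
- roller: small dark ink roller with a wooden handle, 161x136x64 mm; loose bystander, origin at the centre of its underside
- baren: round black baren with a wooden grip, 100 mm across, 40 mm high; loose bystander, origin at the centre of its underside
- gouge: wood-handled gouge, 108x25x19 mm; loose bystander, origin at the centre of its underside
- clip: black bulldog clip, 26x50x35 mm; loose bystander, origin at the centre of its underside
- jar: small purple-grey jar, 66 mm across, 82 mm high; loose bystander, origin at the centre of its underside
Not all that is in view belongs to the job. Of the things that look like the part that bears pocket, the largest one is meant.

How it is judged:
On the way, in this order (a step that is already met when the one before it is completed fails the run):
1. the block is rocked over in the pocket: tilted by more than 20 degrees, its centre still within 25 mm of the pocket's middle (from above) and lower than 20 mm above the tray's top (angle between block_mid's own z axis and vertical above 0.35 rad and horizontal distance between block_mid and pocket below 0.025 m and z of block_mid in the frame of pocket below 0.02 m), for 0.2 s.
2. the block is lifted out: its centre more than 45 mm above the tray's top (z of block_mid in the frame of pocket above 0.045 m), for 0.1 s.
At the end, for the whole second after the job is handed in: the block lies at rest flat on the inking mat, copper face up (within 3.4 degrees), its centre within 12 mm of the outline's centre and its long side within 12 degrees of the outline's long side (either way round), let go (horizontal distance between block_mid and mat_mid below 0.012 m and angle between the x axis of block_mid and the x axis of mat_mid, either way round below 0.21 rad and angle between block_mid's own z axis and vertical below 0.06 rad and z of block_mid in the frame of mat_mid between 0.008 and 0.016 m and linear speed of print_block below 0.01 m/s); the robot touches nothing.
It fails at once if the block is pressed against the tray with more than 40 N (contact force between print_block and block_tray above 40 N).
It fails at once if the block is dropped: it moves faster than 0.7 m/s (a fall of about 25 mm) with no finger on it (linear speed of print_block above 0.7 m/s and contact force between the arm and print_block below 0.05 N).
It fails at once if a bystander (roller, baren, gouge, clip or jar) is moved by more than 40 mm (distance of any of roller, baren, gouge, clip, jar from where it was at the start of the episode above 0.04 m).
It also fails if it takes over 53 s, if anything falls off the work surface, if the arm or the gripper's body presses on something with over 40 N, if the wrist force passes 120 N, or if a joint passes its speed limit or range.

## Working session

There is one attempt and no reset: what is moved stays moved. The work goes in short steps, Python scripts to look and compute and a tool call to move; the robot and the scene stay as the last step left them, time stands still between calls to the robot, and variables do not carry over. Pictures are saved under pics/ and viewed, and the job is handed in when it is done.

Besides the shell and the picture viewer there is one more tool, called after "Emit:" as a command line: name --argument value ..., lists and objects as JSON in quotes. servo_tool: Moves the arm, as the interface text tells. Its arguments: {"type":"object","properties":{"targets":{"type":"string"},"hand":{"type":"number"},"squeeze":{"type":"number"}},"required":["targets"]}

```bash
ls; mkdir -p pics; cat > h.py <<'E'
import numpy as np, cv2, pickle
from cell import telemetry, cams, robot
def shot(n,fn):
    p=cams.read_camera(n); cv2.imwrite('pics/'+fn+'.png',p['color'][:,:,::-1]); return p
def ray(p,u,v,z):
    K,R,t=map(np.array,(p['K'],p['R'],p['t']))
    d=R.T@np.linalg.solve(K,np.array([u,v,1.])); c=-R.T@t
    return c+d*(z-c[2])/d[2]
def proj(p,X):
    K,R,t=map(np.array,(p['K'],p['R'],p['t']))
    x=K@(R@np.array(X)+t); return x[:2]/x[2]
E
python3 - <<'E'
from h import *
for n in('top','scene'):
    p=shot(n,n+'0'); pickle.dump(p,open(n+'0.pkl','wb'))
    for q in('block_mid','pocket','mat_mid','roller','baren','gouge','clip','jar'):
        try:
            for r in cams.cut_out(p,q)[:3]: print(n,q,round(r['score'],2),np.round(r['extent']))
        except Exception as e: print(n,q,e)
s=telemetry.observe();print(s)
E
```

```text
pics
top block_mid 0.88 [244. 223.  18.  30.]
top block_mid 0.48 [412. 259.  13.  32.]
top pocket 0.97 [360. 275.  28.  35.]
top pocket 0.8 [292. 224.  20.  23.]
top pocket 0.72 [246. 229.  32.  38.]
top mat_mid 0.94 [356. 232.  41.  38.]
top roller 0.74 [166. 237.  42.  50.]
scene block_mid 0.6 [229. 200.  31.  26.]
scene block_mid 0.15 [204. 174.  32.  24.]
scene pocket 0.94 [280. 228.  44.  36.]
scene pocket 0.73 [305. 298.  42.  45.]
scene pocket 0.56 [230. 209.  60.  48.]
scene roller 0.61 [168. 189.  44.  39.]
scene baren 0.84 [205. 173.  30.  23.]
scene clip 0.22 [168. 187.  47.  42.]
scene jar 0.57 [388. 219.  29.  45.]
scene jar 0.22 [348. 262.  73.  51.]
{'time': 0.9, 'qpos': array([ 1.19303163e+00,  3.41976429e-01,  1.52414867e+00, -2.83107873e-05,
        1.27539002e+00, -1.46004176e-01]), 'qvel': array([ 0.00071491, -0.00051919, -0.00068825,  0.00135961, -0.00134116,
       -0.00039487]), 'joint_efforts': array([ 4.77149933e-04, -4.31118214e+01, -2.44476807e+01,  7.18583004e-02,
        4.82580636e-02,  5.04175568e-05]), 'tool_pos': array([0.12057538, 0.51096318, 0.24073573]), 'tool_rot': array([3.14151988e+00, 3.80770597e-05, 2.90984038e+00]), 'contact_force': array([-0.43591276, -0.68058627,  0.46562299]), 'torque': array([-0.02582109, -0.02697906,  0.03150373]), 'opening': 0.09172698372567169}
```

```bash
python3 - <<'E'
import cv2
a=cv2.imread('pics/top0.png');b=cv2.imread('pics/scene0.png')
cv2.imwrite('pics/top0z.png',cv2.resize(a[180:330,130:440],None,fx=2.58,fy=2.58,interpolation=cv2.INTER_CUBIC)[:600])
cv2.imwrite('pics/scene0z.png',cv2.resize(b[140:340,130:430],None,fx=2.6,fy=2.6,interpolation=cv2.INTER_CUBIC))
E
```

```text
(no output)
```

View pics/top0z.png

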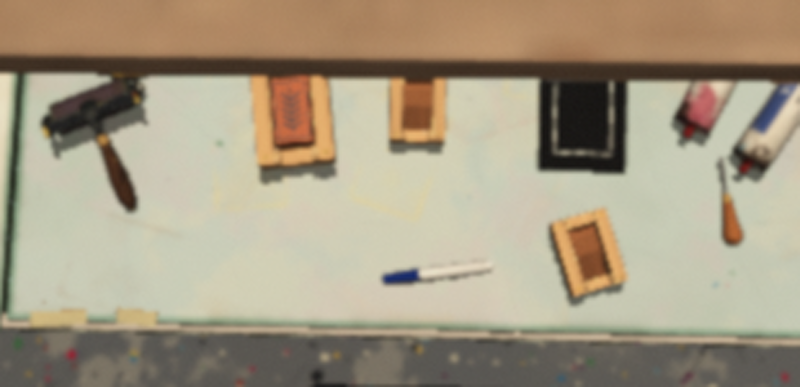

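View pics/scene0z.png

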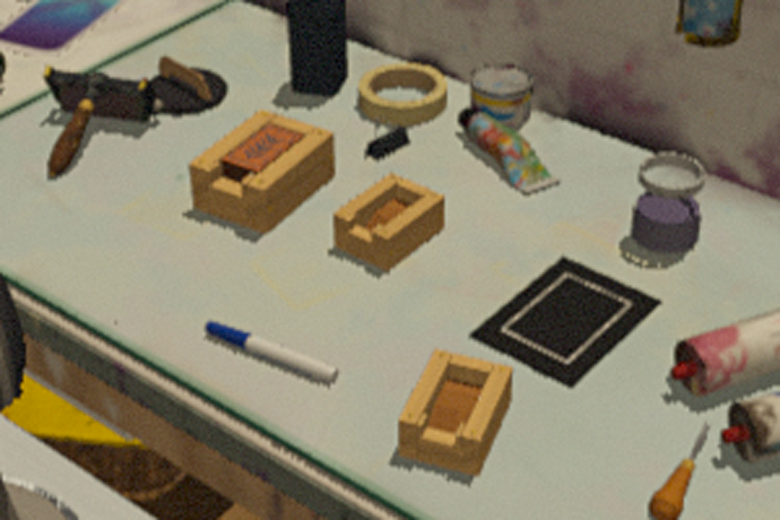

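View pics/top0.png

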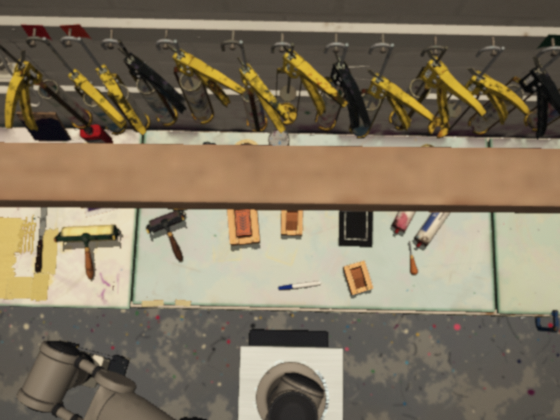

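```bash
cat >> h.py <<'E'
E
python3 - <<'E'
import pickle,numpy as np
import sys
from h import ray
p=pickle.load(open('scene0.pkl','rb')); t=pickle.load(open('top0.pkl','rb'))
for nm,z,pts in(('tray',.056,[(191,173),(262,203),(334,147),(265,111)]),('mat',.004,[(563,258),(660,300),(572,385),(472,335)]),('small',.04,[(335,212),(380,243),(444,205),(393,176)]),('jar,clip,tape,gouge',0,[(660,245),(385,152),(400,120),(670,500)])):
    for u,v in pts: print(nm,np.round(ray(p,130+u/2.6,140+v/2.6,z),3))
k=2.58
for nm,z,pts in(('tray',.056,[(262,166),(335,160)]),('mat',.004,[(540,168),(625,172)]),('gouge',0.01,[(732,240),(722,160)])):
    for u,v in pts: print('top',nm,np.round(ray(t,130+u/k,180+v/k,z),3))
E
```

```text
tray [0.45  0.183 0.056]
tray [0.455 0.091 0.056]
tray [0.573 0.101 0.056]
tray [0.583 0.207 0.056]
mat [ 0.616 -0.15   0.004]
mat [ 0.616 -0.255  0.004]
mat [ 0.468 -0.252  0.004]
mat [ 0.47  -0.147  0.004]
small [0.503 0.041 0.04 ]
small [ 0.49  -0.025  0.04 ]
small [ 0.577 -0.036  0.04 ]
small [0.587 0.035 0.04 ]
jar,clip,tape,gouge [ 0.696 -0.211  0.   ]
jar,clip,tape,gouge [0.665 0.11  0.   ]
jar,clip,tape,gouge [0.728 0.138 0.   ]
jar,clip,tape,gouge [ 0.407 -0.38   0.   ]
top tray [0.457 0.193 0.056]
top tray [0.467 0.106 0.056]
top mat [ 0.469 -0.146  0.004]
top mat [ 0.466 -0.252  0.004]
top gouge [ 0.385 -0.381  0.01 ]
top gouge [ 0.483 -0.37   0.01 ]
```

```bash
cat >> h.py <<'E'
from scipy.spatial.transform import Rotation as Ro
def plan(xyz,yaw,n):
    s=telemetry.observe(); p=np.array(s['tool_pos']); y=s['tool_rot'][2]
    d=(yaw-y+np.pi)%(2*np.pi)-np.pi
    st=(np.array(xyz)-p)/n
    print('now',np.round(p,4),np.round(s['tool_rot'],4),'t',round(s['time'],2),'F',np.round(s['contact_force'],1),'open',round(float(s['opening']),4))
    out=[]
    for i in range(n):
        R=Ro.from_euler('xyz',[np.pi,0,y+d*i/n]).as_matrix()
        v=R.T@st*1000
        out.append('%.1f %.1f %.1f %.3f'%(*v,-d/n))
    print('; '.join(out))
E
python3 - <<'E'
from h import *
plan([.42,.15,.26],np.pi+.09,11)
E
```

```text
now [0.1206 0.511  0.2407] [3.1415 0.     2.9098] t 0.9 F [-0.4 -0.7  0.5] open 0.0917
-34.0 -25.7 -1.8 -0.029; -33.3 -26.7 -1.8 -0.029; -32.5 -27.6 -1.8 -0.029; -31.6 -28.6 -1.8 -0.029; -30.8 -29.5 -1.8 -0.029; -29.9 -30.4 -1.8 -0.029; -29.0 -31.2 -1.8 -0.029; -28.1 -32.1 -1.8 -0.029; -27.1 -32.9 -1.8 -0.029; -26.2 -33.7 -1.8 -0.029; -25.2 -34.4 -1.8 -0.029
```

Emit:
servo_tool --targets "-34 -26 -2 -0.03; -33 -27 -2 -0.03; -32 -28 -2 -0.03; -32 -29 -2 -0.03; -31 -29 -2 -0.03; -30 -30 -2 -0.03; -29 -31 -2 -0.03; -28 -32 -2 -0.03; -27 -33 -2 -0.03; -26 -34 -2 -0.03; -25 -34 -2 -0.03" --hand 0 --squeeze 15

```text
time: 2.28
tool_pos: [0.4306, 0.1437, 0.2644]
tool_rot: [3.139, 0.005, -3.027]
contact_force: [0.8, 0.5, 0.4]
opening: 0.0002
```

```bash
python3 - <<'E'
from h import *
p=shot('wrist','w1'); pickle.dump(p,open('w1.pkl','wb'))
R,t=np.array(p['R']),np.array(p['t']); print('cam',-R.T@t, R[2])
s=telemetry.observe(); print(s['time'],s['tool_pos'],s['tool_rot'])
E
```

```text
cam [0.36436372 0.13654961 0.4073603 ] [ 0.25021065  0.03221424 -0.96765535]
2.325 [0.43391985 0.14050495 0.26458053] [-3.14146291  0.00727171 -3.02736328]
```

View pics/w1.png

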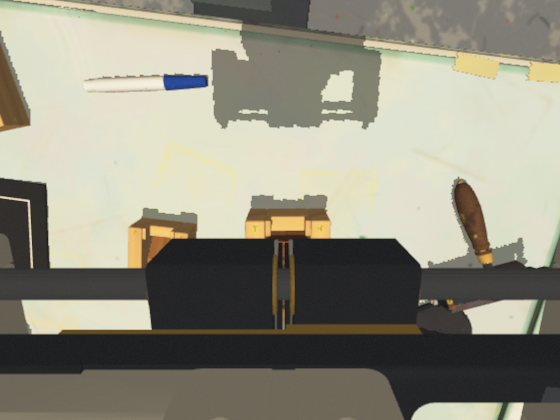

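Emit:
servo_tool --targets "-40 2 0 0; -40 0 0 0; -40 0 0 0; -10 0 0 0; 0 0 0 0"

```text
time: 2.95
tool_pos: [0.5662, 0.156, 0.265]
tool_rot: [-3.142, 0.006, -3.032]
contact_force: [-0.8, -0.6, -0.2]
opening: 0.0005
```

```bash
python3 - <<'E'
from h import *
p=shot('wrist','w2'); 
for q in('block_mid','pocket'):
    for r in cams.cut_out(p,q)[:2]:
        print(q,round(r['score'],2),np.round(r['extent'])); p[q]=r['region'] if q not in p else p[q]
pickle.dump(p,open('w2.pkl','wb'))
s=telemetry.observe(); print(s['time'],s['tool_pos'],s['tool_rot'])
E
```

```text
block_mid 0.6 [292. 150.  46.  77.]
pocket 0.97 [296. 148.  93. 121.]
pocket 0.66 [155. 148.  73.  90.]
3.1 [0.56549018 0.15598936 0.26573541] [-3.14147912  0.00689879 -3.0314156 ]
```

View pics/w2.png

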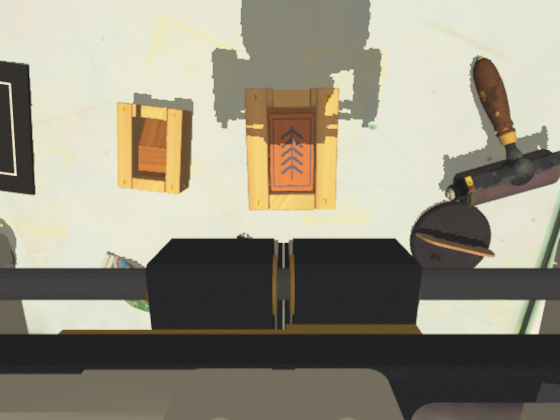

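```bash
python3 - <<'E'
import cv2
a=cv2.imread('pics/w2.png')
cv2.imwrite('pics/w2z.png',cv2.resize(a[80:220,230:350],None,fx=4.2,fy=4.2,interpolation=cv2.INTER_CUBIC))
E
```

```text
(no output)
```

View pics/w2z.png

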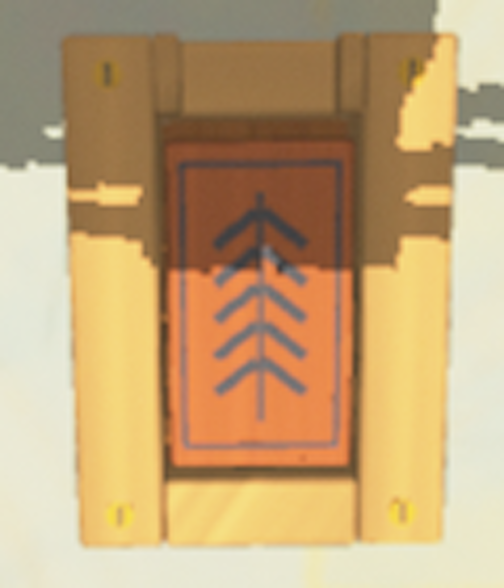

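```bash
python3 - <<'E'
import pickle
from h import *
p=pickle.load(open('w2.pkl','rb'))
def f(l):
    P=np.array([ray(p,230+u/4.2-.4,80+v/4.2-.4,.056) for u,v in l]);print(np.round(P[:,:2],4),np.round(P.mean(0),4))
    e=(P[2]+P[3]-P[0]-P[1])/2; w=(P[1]+P[2]-P[0]-P[3])/2
    print('len',np.linalg.norm(e),'yaw',np.arctan2(e[1],e[0]),'wid',np.linalg.norm(w),np.arctan2(-w[0],w[1]))
f([(64,35),(457,35),(443,545),(78,545)]); f([(165,142),(355,142),(350,467),(170,467)])
print('small',np.round([ray(p,u,v,.04)[:2] for u,v in [(118,103),(191,108),(184,193),(117,190)]],3))
plan([.49,.15,.2],np.pi+.09,4)
E
```

```text
[[0.4719 0.1089]
 [0.4618 0.2005]
 [0.5844 0.2156]
 [0.5947 0.1225]] [0.5282 0.1618 0.056 ]
len 0.12353342640284355 yaw 0.11631253615374797 wid 0.09288425469850067 0.10981521429604259
[[0.4933 0.1348]
 [0.4883 0.1799]
 [0.5668 0.1891]
 [0.5718 0.1439]] [0.5301 0.1619 0.056 ]
len 0.07903188131753217 yaw 0.11622193720144279 wid 0.04544133973731034 0.10981213464347545
small [[ 0.5   -0.023]
 [ 0.497  0.053]
 [ 0.588  0.049]
 [ 0.593 -0.025]]
now [0.5655 0.156  0.2657] [-3.1415  0.0069 -3.0314] t 3.1 F [-0.6 -0.3  0.1] open 0.0004
18.9 0.6 16.4 0.005; 18.9 0.5 16.4 0.005; 18.9 0.4 16.4 0.005; 18.9 0.3 16.4 0.005
```

```bash
python3 - <<'E'
import pickle
from h import *
p1=pickle.load(open('w1.pkl','rb'));
print('w1',ray(p1,247,210,.056),ray(p1,330,209,.056))
cs=[(.4719,.1089),(.4618,.2005),(.5844,.2156),(.5947,.1225)]
for n in('scene','top'):
    p=pickle.load(open(n+'0.pkl','rb')); im=p['color'][:,:,::-1].copy()
    im=cv2.resize(im[130:260,180:310],None,fx=4.6,fy=4.6,interpolation=cv2.INTER_CUBIC)
    for z,c in((.056,(255,0,0)),(0,(0,200,0))):
      q=[(proj(p,[*c2,z])+.5-[180,130])*4.6 for c2 in cs]
      cv2.polylines(im,[np.array(q).astype(int)],True,c,1)
    cv2.imwrite('pics/ov_%s.png'%n,im)
E
```

```text
w1 [0.45953565 0.10969574 0.056     ] [0.44828076 0.19826388 0.056     ]
```

View pics/ov_scene.png

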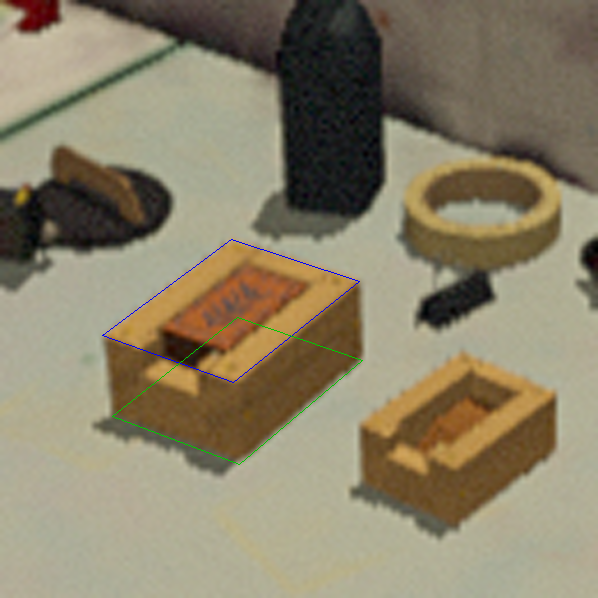

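View pics/ov_top.png

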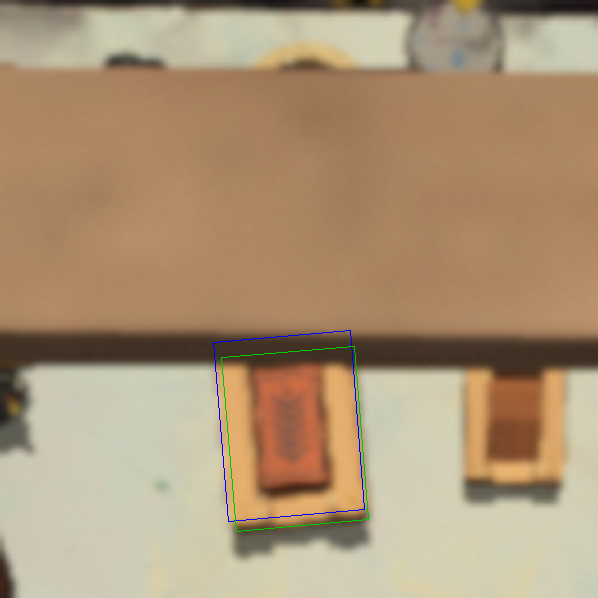

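```bash
python3 - <<'E'
from h import *
s=telemetry.observe(); print(s['time'],s['tool_pos'],s['qvel'])
p=shot('wrist','w3'); pickle.dump(p,open('w3.pkl','wb'))
p2=pickle.load(open('w2.pkl','rb'))
for P in(p2,p):
  R,t=np.array(P['R']),np.array(P['t']); c=-R.T@t
  T=Ro.from_euler('xyz',s['tool_rot']).as_matrix()
  print('cam',c, 'in tool',T.T@(c-s['tool_pos']),'axis',T.T@R[2], T.T@R[0])
  print(P['K'][0],P['K'][1])
print(cv2.phaseCorrelate(cv2.cvtColor(p2['color'],6).astype(np.float32),cv2.cvtColor(p['color'],6).astype(np.float32)))
s=telemetry.observe(); print(s['time'],s['tool_pos'],s['qvel'])
p1=pickle.load(open('w1.pkl','rb'))
R,t=np.array(p1['R']),np.array(p1['t']); c=-R.T@t
T=Ro.from_euler('xyz',[-3.1415,.006,-3.0273]).as_matrix()
print(T.T@(c-np.array([.4306,.1437,.2644])))
sc=pickle.load(open('scene0.pkl','rb'))
# scene shift
for c3,u,v in [((.4719,.1089,0),238,471),((.4618,.2005,.056),106,339),((.5947,.1225,.056),361,287),((.5947,.1225,0),362,365)]:
    a=ray(sc,180+u/4.6-.5,130+v/4.6-.5,c3[2]); print('scene diff',np.round(a-c3,4))
tp=pickle.load(open('top0.pkl','rb'))
for c3,u,v in [((.4719,.1089,.056),368,519),((.4618,.2005,.056),235,529)]:
    a=ray(tp,180+u/4.6-.5,130+v/4.6-.5,c3[2]); print('top diff',np.round(a-c3,4))
E
```

```text
3.1 [0.56549018 0.15598936 0.26573541] [ 0.00020066 -0.00964128 -0.0026493   0.00088243 -0.00038625 -0.00034661]
cam [0.49968009 0.14955145 0.40789025] in tool [ 0.06513667  0.00082103 -0.14260769] axis [-2.46976814e-01  7.63733601e-04  9.69021089e-01] [-3.02322854e-04  9.99999580e-01 -8.65203065e-04]
[337.45653418   0.         283.06769701] [  0.         337.45653418 210.08283243]
cam [0.49883209 0.14951461 0.40851315] in tool [ 0.06597926  0.00087759 -0.14323643] axis [-2.47597784e-01  8.51308145e-04  9.68862535e-01] [ 1.40515508e-05  9.99999617e-01 -8.75076345e-04]
[337.45653418   0.         283.06769701] [  0.         337.45653418 210.08283243]
((-0.16618180462620558, 0.1911273257065318), 1.015174736947189)
3.15 [0.56554951 0.15599497 0.26589292] [-0.00064505 -0.00203353 -0.00510464 -0.00129093 -0.00257393 -0.00126013]
[ 0.06576063  0.00043683 -0.14335749]
scene diff [-0.0051 -0.0033  0.    ]
scene diff [-0.0016 -0.0042  0.    ]
scene diff [-0.0044 -0.005   0.    ]
scene diff [-0.0039 -0.0026  0.    ]
top diff [-0.0063 -0.0022  0.    ]
top diff [-0.005  -0.0045  0.    ]
```

```bash
python3 - <<'E'
import cv2
a=cv2.imread('pics/w3.png')
cv2.imwrite('pics/w3z.png',cv2.resize(a[80:220,230:350],None,fx=4.2,fy=4.2,interpolation=cv2.INTER_CUBIC))
b=cv2.imread('pics/top0.png')
cv2.imwrite('pics/t0z.png',cv2.resize(b[190:255,220:390],None,fx=4.6,fy=4.6,interpolation=cv2.INTER_CUBIC))
E
```

```text
(no output)
```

View pics/t0z.png

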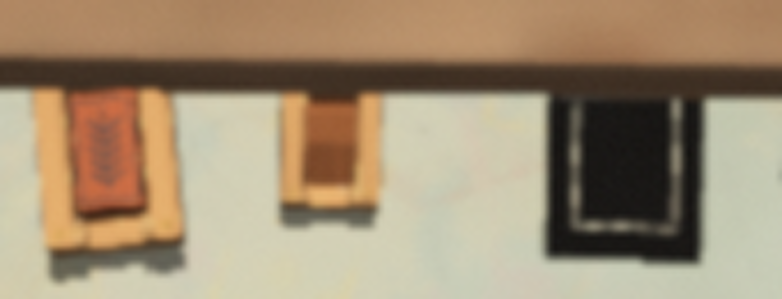

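View pics/w3z.png

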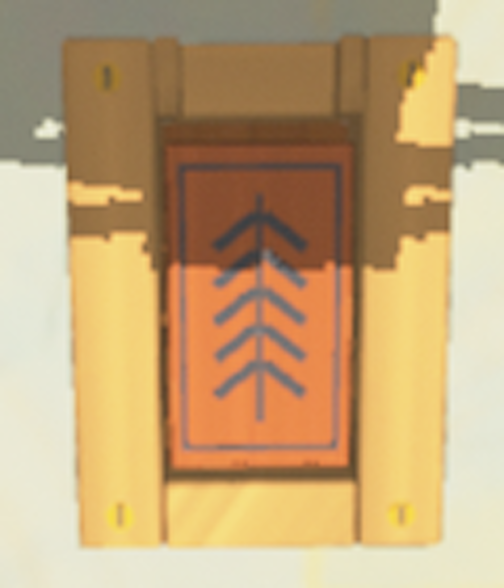

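```bash
python3 - <<'E'
from h import *
plan([.4922,.1562,.088],np.pi+.113,7)
E
```

```text
now [0.5655 0.156  0.2659] [-3.1415  0.0072 -3.0314] t 3.15 F [-0.6  0.4  0.1] open -0.0
10.4 1.2 25.4 -0.000; 10.4 1.2 25.4 -0.000; 10.4 1.2 25.4 -0.000; 10.4 1.2 25.4 -0.000; 10.4 1.2 25.4 -0.000; 10.4 1.2 25.4 -0.000; 10.4 1.2 25.4 -0.000
```

Emit:
servo_tool --targets "10 1 22 0; 10 1 25 0; 10 1 25 0; 10 1 25 0; 10 1 25 0; 10 1 22 0; 10 1 20 0; 0 0 10 0; 0 0 0 0"

```text
time: 4.28
tool_pos: [0.491, 0.156, 0.0922]
tool_rot: [3.141, 0.016, -3.03]
contact_force: [-0.2, -1.1, -0.4]
opening: 0.0003
```

```bash
python3 - <<'E'
from h import *
p=shot('wrist','w4'); pickle.dump(p,open('w4.pkl','wb'))
plan([.4922,.1562,.088],np.pi+.113,1)
s=telemetry.observe()
T=Ro.from_euler('xyz',s['tool_rot']).as_matrix()
for dx in(-9.5,9.5): print(proj(p,s['tool_pos']+T@[dx/1000,0,.014]))
a=cv2.imread('pics/w4.png')
cv2.imwrite('pics/w4z.png',cv2.resize(a[140:340,180:390],None,fx=3,fy=3,interpolation=cv2.INTER_CUBIC))
q=shot('scene','s4'); 
cv2.imwrite('pics/s4z.png',cv2.resize(q['color'][130:260,170:330,::-1],None,fx=4.6,fy=4.6,interpolation=cv2.INTER_CUBIC))
E
```

```text
now [0.4913 0.156  0.0926] [ 3.1413  0.0168 -3.0298] t 4.33 F [0.  0.4 0.1] open 0.0005
-0.9 0.1 4.6 -0.001
[281.09823175 278.43712294]
[281.04632451 242.95142234]
```

View pics/w4z.png

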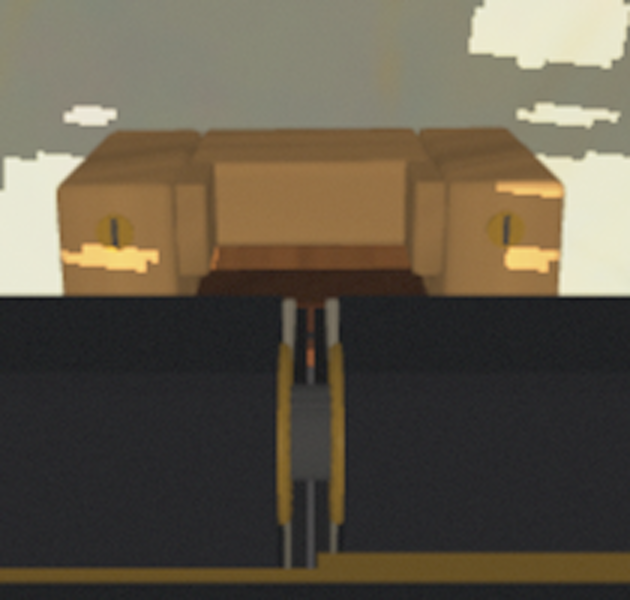

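View pics/s4z.png

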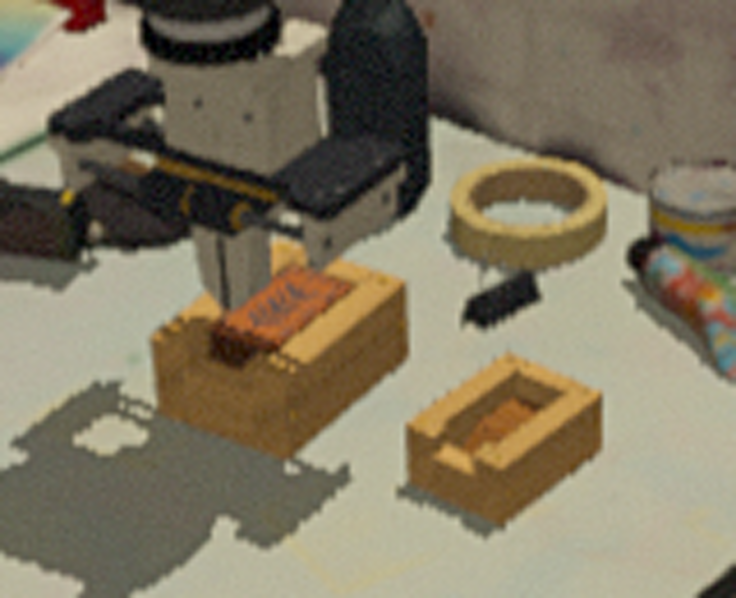

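```bash
python3 - <<'E'
from h import *
p=pickle.load(open('scene0.pkl','rb')); s=telemetry.observe()
T=Ro.from_euler('xyz',s['tool_rot']).as_matrix()
im=cv2.imread('pics/s4.png')[160:240,190:270]; k=7.4
im=cv2.resize(im,None,fx=k,fy=k,interpolation=cv2.INTER_CUBIC)
def d(X,c):
    q=((proj(p,X)+.5-[190,160])*k).astype(int); cv2.circle(im,tuple(map(int,q)),3,c,-1)
for dx in(-9.5,9.5):
  for dy in (-8,0,8): d(s['tool_pos']+T@[dx/1000,dy/1000,.014],(255,0,0) if dx>0 else (0,255,0))
for c2 in [(.4719,.1089),(.4618,.2005),(.5844,.2156),(.5947,.1225)]:
    d((*c2,.056),(0,255,255)); d((c2[0]-.004,c2[1]-.004,.056),(255,0,255))
cv2.imwrite('pics/s4o.png',im)
E
```

```text
(no output)
```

View pics/s4o.png

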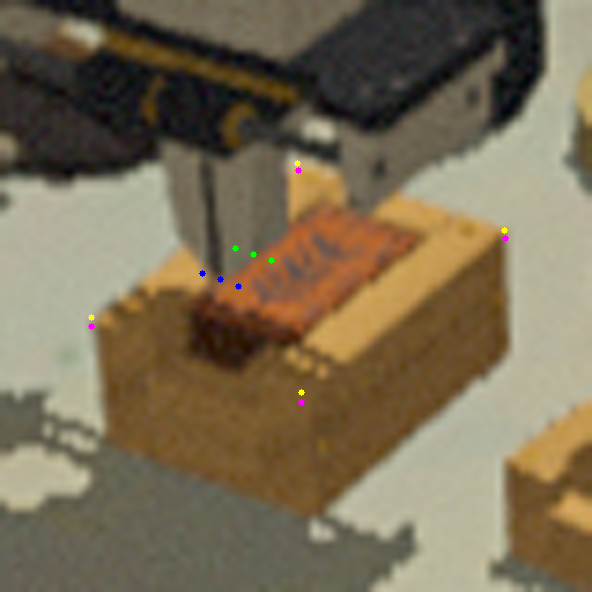

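Emit:
servo_tool --targets "0 0 8 0; 0 0 7 0; 0 0 4 0; 0 0 3 0; 0 0 3 0"

```text
time: 5.0
tool_pos: [0.4936, 0.1562, 0.0675]
tool_rot: [3.141, 0.02, -3.03]
contact_force: [0.6, 0.6, 0.9]
opening: 0.0004
```

Emit:
servo_tool --targets "1 0 2 0; 0.5 0 2 0; 0.5 0 2 0"

```text
time: 5.38
tool_pos: [0.4918, 0.156, 0.0611]
tool_rot: [3.141, 0.021, -3.03]
contact_force: [0.1, -0.7, 3.6]
opening: 0.0003
```

Emit:
servo_tool --targets "0 0 1.5 0; 0 0 1 0"

```text
time: 5.62
tool_pos: [0.4917, 0.1561, 0.0599]
tool_rot: [3.141, 0.021, -3.03]
contact_force: [-3.6, -1.4, 12.1]
opening: 0.0006
```

```bash
python3 - <<'E'
from h import *
p=shot('scene','s5'); s=telemetry.observe(); print(s['tool_pos'],s['contact_force'])
im=cv2.imread('pics/s5.png')[160:240,190:270]
cv2.imwrite('pics/s5z.png',cv2.resize(im,None,fx=7.4,fy=7.4,interpolation=cv2.INTER_CUBIC))
E
```

```text
[0.49167084 0.15605346 0.05990976] [-3.7381348  -0.73317095 10.43913799]
```

View pics/s5z.png

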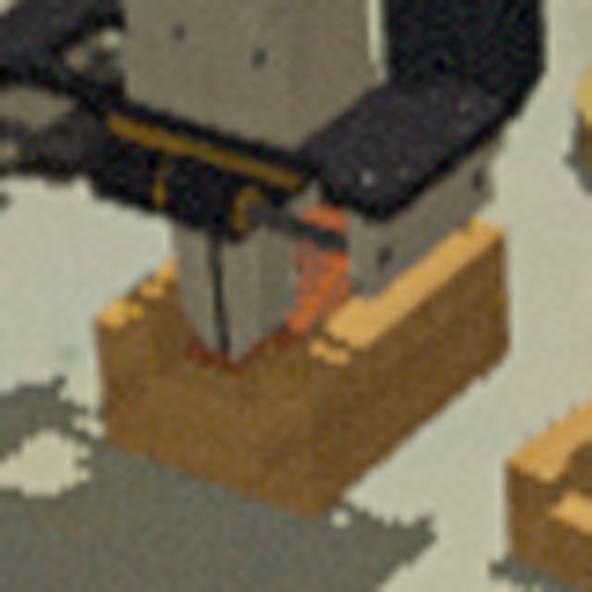

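Emit:
servo_tool --targets "0 0 -8 0; 0 0 -20 0; 0 0 -25 0; 0 0 -15 0; 0 0 0 0"

```text
time: 6.3
tool_pos: [0.4905, 0.1559, 0.1308]
tool_rot: [3.141, 0.022, -3.03]
contact_force: [0.4, 0.8, 0.2]
opening: 0.0004
```

```bash
python3 - <<'E'
from h import *
p=shot('scene','s6')
im=cv2.imread('pics/s6.png')[160:240,190:270]
cv2.imwrite('pics/s6z.png',cv2.resize(im,None,fx=7.4,fy=7.4,interpolation=cv2.INTER_CUBIC))
plan([.548,.162,.13],np.pi+.113,3)
E
```

```text
now [0.4901 0.1558 0.1301] [ 3.1412  0.021  -3.0299] t 6.35 F [0.8 0.5 0. ] open 0.0007
-19.4 -0.1 0.0 -0.000; -19.4 -0.1 0.0 -0.000; -19.4 -0.1 0.0 -0.000
```

View pics/s6z.png

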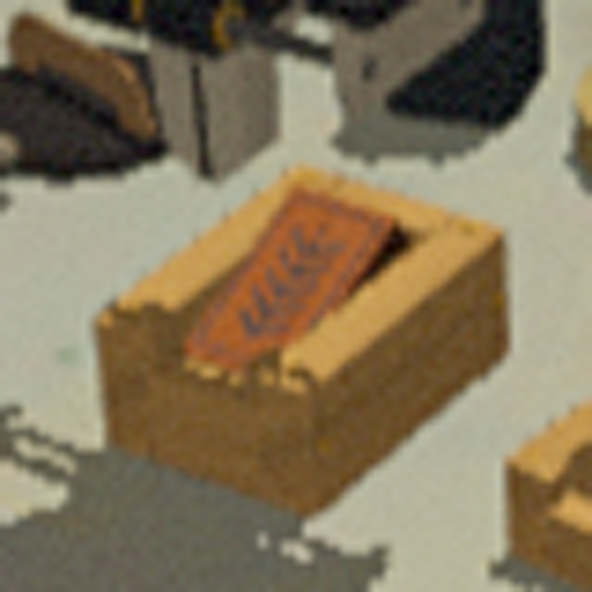

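```bash
python3 - <<'E'
from h import *
p=pickle.load(open('scene0.pkl','rb'))
for u,v in((299,190),(396,217)): print(ray(p,190+u/7.4-.5,160+v/7.4-.5,.076))
E
```

```text
[0.54660205 0.17797482 0.076     ]
[0.55387855 0.13750836 0.076     ]
```

Emit:
servo_tool --targets "-19 0 0 0; -19 0 0 0; -19 0 0 0; 0 0 5 0" --hand 1

```text
time: 6.85
tool_pos: [0.5464, 0.1621, 0.1226]
tool_rot: [3.141, 0.016, -3.03]
contact_force: [0.7, -0.3, 0.1]
opening: 0.0358
```

```bash
python3 - <<'E'
from h import *
p=shot('wrist','w7');pickle.dump(p,open('w7.pkl','wb'))
plan([.548,.162,.073],np.pi+.113,4)
E
```

```text
now [0.5449 0.1619 0.1214] [ 3.1415  0.0127 -3.0297] t 6.9 F [-0.9 -0.3 -0.7] open 0.0396
-0.8 -0.1 12.1 -0.000; -0.8 -0.1 12.1 -0.000; -0.8 -0.1 12.1 -0.000; -0.8 -0.1 12.1 -0.000
```

View pics/w7.png

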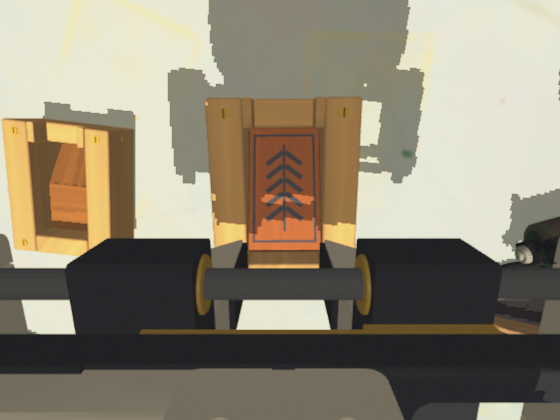

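```bash
python3 - <<'E'
from h import *
p=pickle.load(open('w7.pkl','rb'))
print(ray(p,247,248,.076),ray(p,322,248,.076))
E
```

```text
[0.55537473 0.14241997 0.076     ] [0.55038748 0.18700428 0.076     ]
```

Emit:
servo_tool --targets "-3 0 0 0; -3 0 0 0; 0 0 0 0; 0 0 0 0; 0 0 10 0; 0 0 12 0; 0 0 12 0; 0 0 8 0; 0 0 4 0; 0 0 0 0" --hand 1

```text
time: 8.15
tool_pos: [0.5488, 0.1625, 0.0705]
tool_rot: [-3.142, 0.008, -3.029]
contact_force: [0.6, -0.2, 0.0]
opening: 0.0921
```

Emit:
servo_tool --targets "-1 0 -3 0; 0 0 0 0; 0 0 0 0; 0 0 0 0; 0 0 0 0; 0 0 0 0; 0 0 0 0" --hand 0 --squeeze 35

```text
time: 9.02
tool_pos: [0.5505, 0.1627, 0.0749]
tool_rot: [3.142, 0.01, -3.029]
contact_force: [-0.4, -1.0, 0.0]
opening: 0.0452
```

Emit:
servo_tool --targets "0 0 -3 0; 0 0 -6 0; 0 0 -8 0; 0 0 -10 0; 0 0 -10 0; 0 0 -10 0"

```text
time: 9.78
tool_pos: [0.5496, 0.1626, 0.1247]
tool_rot: [-3.142, 0.009, -3.029]
contact_force: [0.6, 0.3, -1.5]
opening: 0.0452
```

```bash
python3 - <<'E'
from h import *
p=shot('scene','s8')
im=cv2.imread('pics/s8.png')[140:240,180:280]
cv2.imwrite('pics/s8z.png',cv2.resize(im,None,fx=6,fy=6,interpolation=cv2.INTER_CUBIC))
plan([.548,.162,.13],np.pi+.113,3)
E
```

```text
now [0.5504 0.1627 0.1261] [ 3.1415  0.0118 -3.0293] t 9.82 F [ 0.3  0.4 -0.2] open 0.0457
0.8 -0.2 -1.3 -0.000; 0.8 -0.2 -1.3 -0.000; 0.8 -0.2 -1.3 -0.000
```

View pics/s8z.png

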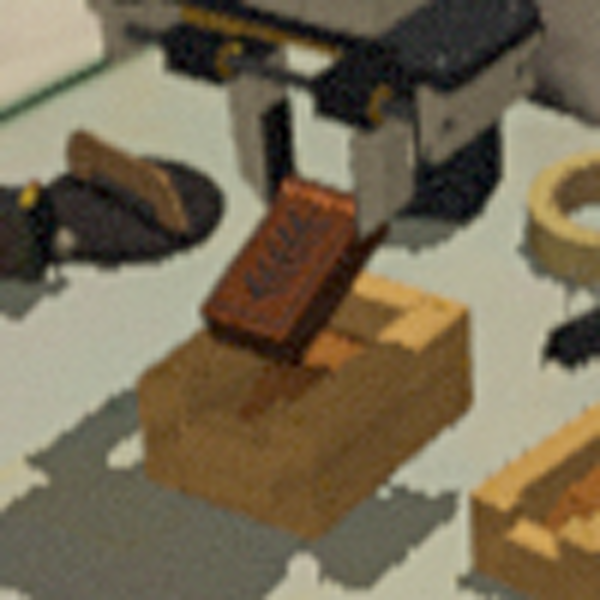

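```bash
python3 - <<'E'
from h import *
plan([.61,-.2,.26],np.pi,12)
p=pickle.load(open('scene0.pkl','rb'))
im=p['color'][210:310,290:400,::-1]
cv2.imwrite('pics/matz.png',cv2.resize(im,None,fx=6,fy=6,interpolation=cv2.INTER_CUBIC))
E
```

```text
now [0.5504 0.1627 0.1261] [ 3.1415  0.0118 -3.0293] t 9.82 F [ 0.3  0.4 -0.2] open 0.0457
-1.5 -30.6 -11.2 0.009; -1.8 -30.6 -11.2 0.009; -2.1 -30.6 -11.2 0.009; -2.4 -30.5 -11.2 0.009; -2.7 -30.5 -11.2 0.009; -3.0 -30.5 -11.2 0.009; -3.3 -30.5 -11.2 0.009; -3.5 -30.4 -11.2 0.009; -3.8 -30.4 -11.2 0.009; -4.1 -30.4 -11.2 0.009; -4.4 -30.3 -11.2 0.009; -4.7 -30.3 -11.2 0.009
```

View pics/matz.png

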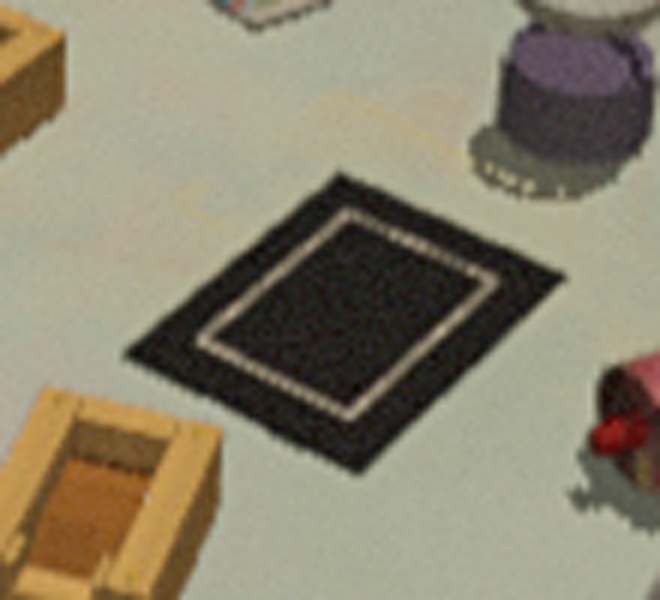

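First up clear, then across.

Emit:
servo_tool --targets "0 0 -20 0; 0 0 -25 0; 0 0 -25 0; -2 -10 -20 0; -2 -20 -12 0.01; -3 -30 -8 0.01; -3 -38 -4 0.01; -4 -40 0 0.01; -4 -40 0 0.01; -5 -40 0 0.01; -5 -40 0 0.01; -5 -40 0 0.01; -5 -35 0 0.01; -5 -25 0 0.01; -4 -12 0 0.01; 0 0 0 0; 0 0 0 0"

```text
time: 11.95
tool_pos: [0.6156, -0.2249, 0.241]
tool_rot: [3.138, 0.002, 3.132]
contact_force: [0.2, 0.5, -1.2]
opening: 0.045
```

```bash
python3 - <<'E'
from h import *
p=shot('wrist','w9');pickle.dump(p,open('w9.pkl','wb'))
plan([.61,-.2,.26],np.pi,2)
p=pickle.load(open('scene0.pkl','rb'))
for pts in ([(340,172),(567,276),(360,474),(124,355)],[(345,208),(498,279),(350,417),(198,341)]):
  P=np.array([ray(p,290+u/6-.45,210+v/6-.45,.004) for u,v in pts]); print(np.round(P[:,:2],4),P.mean(0))
  e=P[0]+P[1]-P[2]-P[3]; w=P[0]+P[3]-P[1]-P[2]; print(np.linalg.norm(e)/2,np.arctan2(e[1],e[0]),np.linalg.norm(w)/2,np.arctan2(-w[0],w[1]))
E
```

```text
now [ 0.6157 -0.2248  0.2411] [3.1386e+00 2.2000e-03 3.1321e+00] t 12.0 F [-0.4 -1.4 -1.4] open 0.0457
2.9 12.4 -9.5 -0.005; 2.9 12.4 -9.5 -0.005
[[ 0.6191 -0.1469]
 [ 0.6155 -0.256 ]
 [ 0.4663 -0.2524]
 [ 0.4681 -0.1439]] [ 0.54223834 -0.19980997  0.004     ]
0.15009566236359304 -0.022002098224130986 0.10883937702144614 -0.02513336943875989
[[ 0.5994 -0.1618]
 [ 0.5971 -0.2351]
 [ 0.4908 -0.2326]
 [ 0.4925 -0.1619]] [ 0.54495643 -0.19785584  0.004     ]
0.10654000334604032 -0.011539091288153691 0.07204740711814714 -0.027864261613791196
```

View pics/w9.png

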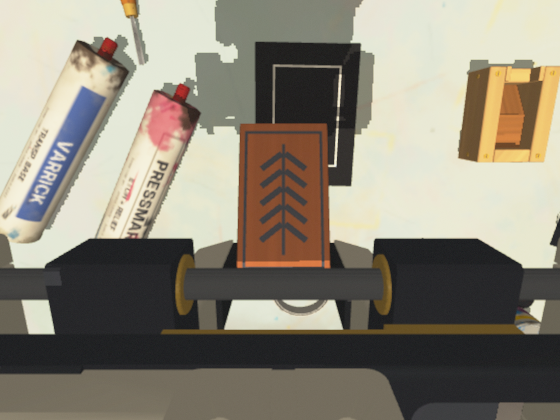

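```bash
python3 - <<'E'
from h import *
p=pickle.load(open('w9.pkl','rb'))
im=p['color'][35:195,240:370,::-1]
cv2.imwrite('pics/w9z.png',cv2.resize(im,None,fx=3.7,fy=3.7,interpolation=cv2.INTER_CUBIC))
for u,v in((257,42),(361,44),(352,187),(273,65),(341,66),(336,167)): print(np.round(ray(p,u,v,.004),4))
s=telemetry.observe()
T=Ro.from_euler('xyz',s['tool_rot']).as_matrix()
print('block top -x corners in tool frame guess')
E
```

```text
[ 0.4681 -0.2484  0.004 ]
[ 0.4709 -0.141   0.004 ]
[ 0.6208 -0.1441  0.004 ]
[ 0.4903 -0.2323  0.004 ]
[ 0.4919 -0.161   0.004 ]
[ 0.5978 -0.1631  0.004 ]
block top -x corners in tool frame guess
```

View pics/w9z.png

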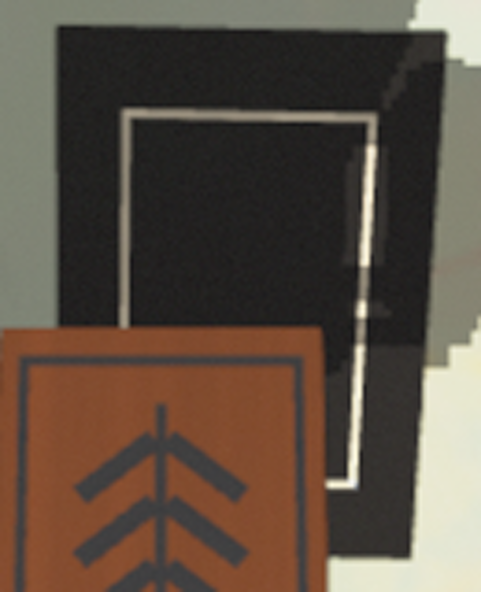

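```bash
python3 - <<'E'
from h import *
p=pickle.load(open('w9.pkl','rb')); s=telemetry.observe()
T=Ro.from_euler('xyz',s['tool_rot']).as_matrix()
# block pts in tool frame: tool x = -world x', z down
def blk(th,g=(35,5.7)):
    c,q=np.cos(th),np.sin(th); out=[]
    for a,b,y in((40,12,-23),(40,12,23),(-40,12,23),(-40,12,-23)):
        da,db=a-g[0],b-g[1]
        X=c*da-q*db; Z=q*da+c*db
        out.append(s['tool_pos']+T@np.array([-X,y,7-Z])/1000)
    return out
for th in(.45,.5,.558,.6,.65): print(th,[tuple(np.round(proj(p,x),1)) for x in blk(th)])
im=p['color'][110:290,220:350,::-1]
cv2.imwrite('pics/w9y.png',cv2.resize(im,None,fx=3.3,fy=3.3,interpolation=cv2.INTER_CUBIC))
plan([.558,-.199,.072],np.pi-.022,9)
E
```

```text
0.45 [(np.float64(230.9), np.float64(276.7)), (np.float64(331.2), np.float64(276.6)), (np.float64(326.6), np.float64(115.4)), (np.float64(235.6), np.float64(115.4))]
0.5 [(np.float64(230.8), np.float64(275.9)), (np.float64(331.3), np.float64(275.9)), (np.float64(325.7), np.float64(118.4)), (np.float64(236.7), np.float64(118.4))]
0.558 [(np.float64(230.8), np.float64(275.1)), (np.float64(331.3), np.float64(275.0)), (np.float64(324.7), np.float64(122.2)), (np.float64(237.8), np.float64(122.2))]
0.6 [(np.float64(230.7), np.float64(274.4)), (np.float64(331.3), np.float64(274.4)), (np.float64(324.0), np.float64(125.1)), (np.float64(238.5), np.float64(125.1))]
0.65 [(np.float64(230.7), np.float64(273.6)), (np.float64(331.4), np.float64(273.6)), (np.float64(323.2), np.float64(128.7)), (np.float64(239.4), np.float64(128.7))]
now [ 0.6157 -0.2248  0.2411] [3.1386e+00 2.2000e-03 3.1321e+00] t 12.0 F [-0.4 -1.4 -1.4] open 0.0457
6.4 2.8 18.8 0.001; 6.4 2.8 18.8 0.001; 6.4 2.8 18.8 0.001; 6.4 2.8 18.8 0.001; 6.4 2.8 18.8 0.001; 6.5 2.8 18.8 0.001; 6.5 2.8 18.8 0.001; 6.5 2.7 18.8 0.001; 6.5 2.7 18.8 0.001
```

View pics/w9y.png

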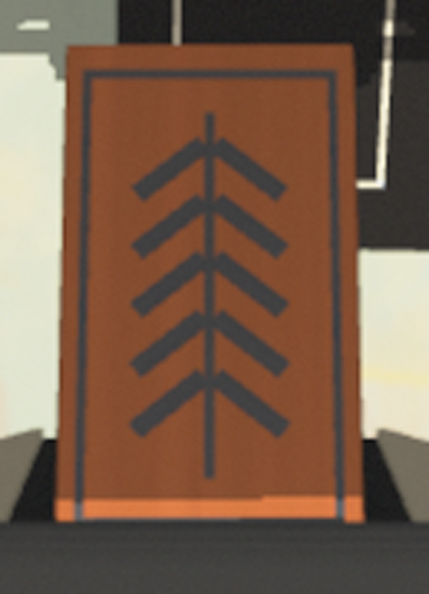

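Emit:
servo_tool --targets "6 3 14 0; 6 3 20 0; 6 3 22 0; 7 3 22 0; 7 3 22 0; 7 3 22 0; 7 3 18 0; 6 3 12 0; 5 2 8 0; 0 0 3 0; 0 0 0 0"

```text
time: 13.38
tool_pos: [0.5597, -0.1865, 0.0777]
tool_rot: [3.14, 0.008, -3.136]
contact_force: [-0.2, 0.3, -1.9]
opening: 0.0453
```

```bash
python3 - <<'E'
from h import *
p=shot('wrist','w10');pickle.dump(p,open('w10.pkl','wb'));q=shot('scene','s10')
cv2.imwrite('pics/s10z.png',cv2.resize(q['color'][190:310,280:400,::-1],None,fx=5,fy=5,interpolation=cv2.INTER_CUBIC))
plan([.558,-.199,.066],np.pi-.022,2)
E
```

```text
now [ 0.5598 -0.1867  0.0779] [ 3.1401  0.0088 -3.1364] t 13.47 F [ 0.5  0.3 -1.3] open 0.0454
0.9 -6.1 5.9 0.014; 0.9 -6.2 5.9 0.014
```

View pics/w10.png

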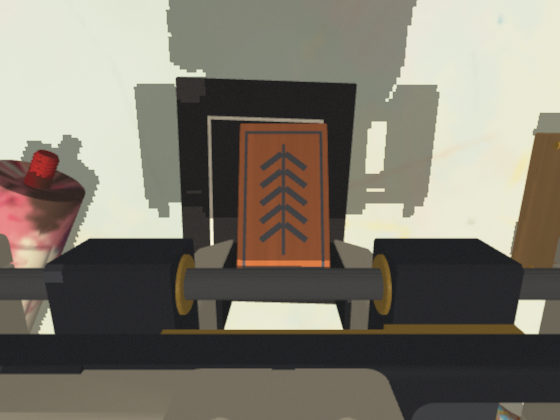

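View pics/s10z.png

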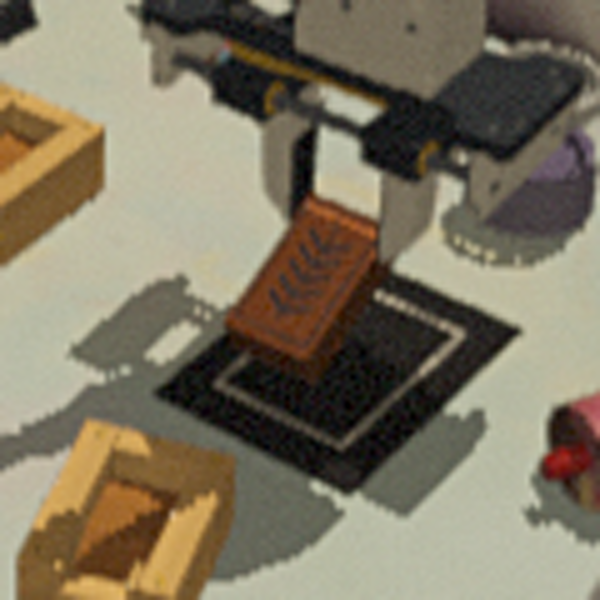

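Emit:
servo_tool --targets "0 -4 0 0.014; 1 -5 2 0.014; 1 -4 3 0; 0 -1 2 0; 0 0 0 0"

```text
time: 14.1
tool_pos: [0.558, -0.2026, 0.071]
tool_rot: [3.141, 0.01, 3.116]
contact_force: [-0.2, -0.1, -0.8]
opening: 0.0454
```

```bash
python3 - <<'E'
from h import *
p=shot('wrist','w11');pickle.dump(p,open('w11.pkl','wb'))
plan([.558,-.199,.066],np.pi-.022,2)
E
```

```text
now [ 0.5581 -0.2025  0.071 ] [3.1406 0.0102 3.1159] t 14.15 F [ 0.9  0.6 -1.5] open 0.0454
0.1 1.8 2.5 -0.002; 0.1 1.8 2.5 -0.002
```

View pics/w11.png

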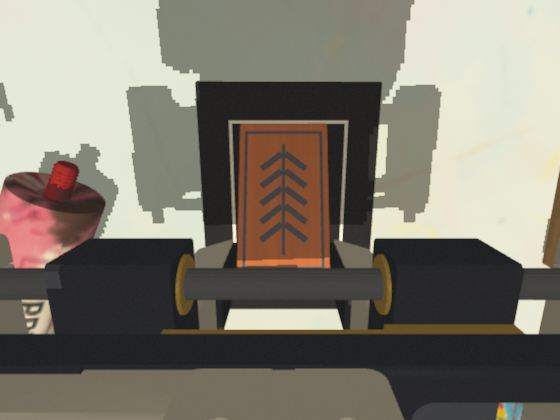

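Emit:
servo_tool --targets "0 2 2 0; 0 1 2 0; 0 0.5 1 0" --squeeze 20

```text
time: 14.52
tool_pos: [0.5583, -0.1985, 0.0658]
tool_rot: [3.141, 0.01, 3.116]
contact_force: [0.1, -0.4, -0.7]
opening: 0.0457
```

Emit:
servo_tool --targets "-2 0 3 0; -3 0 3 0; -3 0 3 0; -2.5 0 3.5 0"

```text
time: 15.02
tool_pos: [0.5695, -0.1987, 0.0531]
tool_rot: [3.141, 0.01, 3.117]
contact_force: [-1.8, 0.6, 0.9]
opening: 0.0453
```

Emit:
servo_tool --targets "-2.5 0 3.5 0; -2.3 0 3.7 0; -1.8 0 3.7 0; -1.6 0 3.8 0"

```text
time: 15.52
tool_pos: [0.5783, -0.1989, 0.0373]
tool_rot: [3.141, 0.009, 3.117]
contact_force: [-0.5, 0.2, 0.2]
opening: 0.0456
```

```bash
python3 - <<'E'
from h import *
p=shot('wrist','w12');pickle.dump(p,open('w12.pkl','wb'));q=shot('scene','s12')
cv2.imwrite('pics/s12z.png',cv2.resize(q['color'][190:310,280:400,::-1],None,fx=5,fy=5,interpolation=cv2.INTER_CUBIC))
plan([.579,-.199,.029],np.pi-.022,2)
E
```

```text
now [ 0.5784 -0.1989  0.0371] [3.1406 0.0094 3.1167] t 15.62 F [-1.3  0.6  0.7] open 0.0458
-0.3 -0.1 4.0 -0.001; -0.3 -0.1 4.0 -0.001
```

View pics/s12z.png

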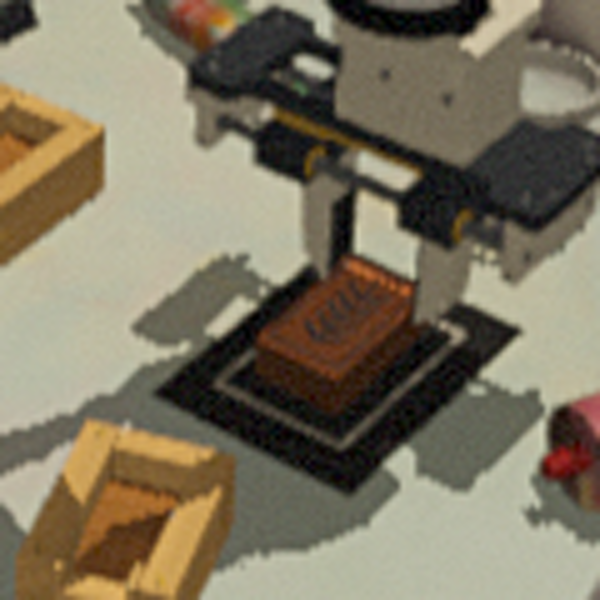

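View pics/w12.png

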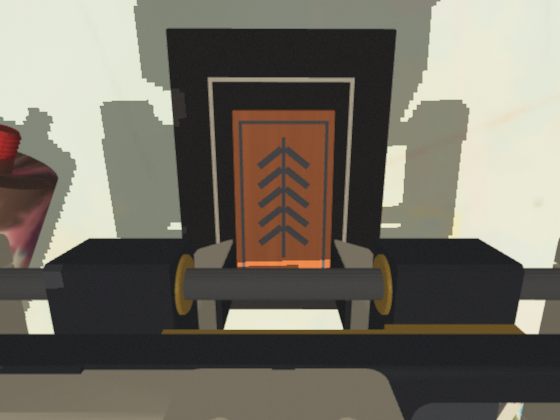

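Emit:
servo_tool --targets "-0.8 0 3 0; -0.6 0 2.5 0; -0.3 0 1.5 0; 0 0 1 0"

```text
time: 16.12
tool_pos: [0.5798, -0.199, 0.0338]
tool_rot: [3.142, 0.01, 3.117]
contact_force: [-1.9, 1.0, 5.3]
opening: 0.0454
```

```bash
python3 - <<'E'
from h import *
p=shot('wrist','w13');pickle.dump(p,open('w13.pkl','wb'));q=shot('scene','s13')
cv2.imwrite('pics/s13z.png',cv2.resize(q['color'][220:300,310:390,::-1],None,fx=7.4,fy=7.4,interpolation=cv2.INTER_CUBIC))
cv2.imwrite('pics/w13z.png',cv2.resize(p['color'][10:290,160:400,::-1],None,fx=2.1,fy=2.1,interpolation=cv2.INTER_CUBIC))
E
```

```text
(no output)
```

View pics/s13z.png

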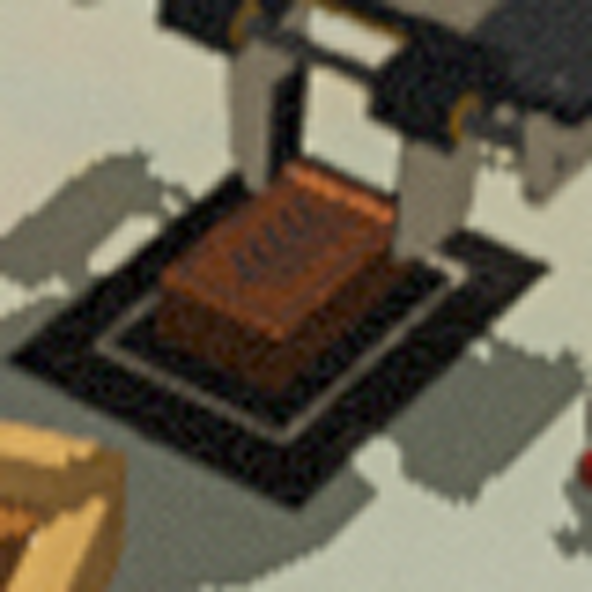

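View pics/w13z.png

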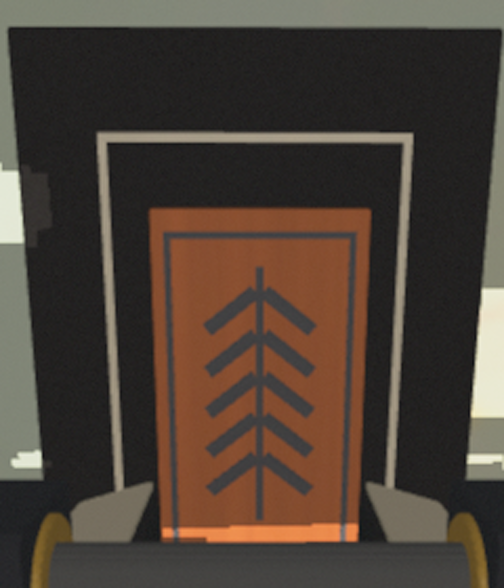

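```bash
python3 - <<'E'
from h import *
p=pickle.load(open('w13.pkl','rb'))
r=lambda u,v,z: np.round(ray(p,160+u/2.1-.25,10+v/2.1-.25,z)[:2],4)
print('outl',r(97,133,.004),r(413,133,.004),'top',[ (z,r(150,209,z),r(371,209,z)) for z in(.024,.028,.032)])
print('w side', r(119,488,.004), r(391,488,.004))
q=pickle.load(open('scene0.pkl','rb'))
g=lambda u,v,z: np.round(ray(q,310+u/7.4-.45,220+v/7.4-.45,z)[:2],4)
print('scene top corners',[g(u,v,.028) for u,v in((161,276),(280,340),(397,222),(292,162))],'bottom', g(272,392,.004),g(160,336,.004))
E
```

```text
outl [ 0.4897 -0.2325] [ 0.4915 -0.1608] top [(0.024, array([ 0.5072, -0.2186]), array([ 0.5083, -0.1731])), (0.028, array([ 0.5074, -0.2181]), array([ 0.5085, -0.1737])), (0.032, array([ 0.5075, -0.2175]), array([ 0.5086, -0.1743]))]
w side [ 0.5753 -0.234 ] [ 0.5771 -0.1638]
scene top corners [array([ 0.5091, -0.1742]), array([ 0.5054, -0.2205]), array([ 0.5777, -0.2188]), array([ 0.5842, -0.1753])] bottom [ 0.5078 -0.2177] [ 0.5091 -0.175 ]
```

Emit:
servo_tool --targets "2 0 -0.5 0; 2 0 0 0; 2 0 0 0; 0 0 1.5 0; 0 0 1.5 0"

```text
time: 16.85
tool_pos: [0.5738, -0.1989, 0.0337]
tool_rot: [-3.141, 0.012, 3.117]
contact_force: [-4.1, 2.0, 13.5]
opening: 0.0455
```

```bash
python3 - <<'E'
from h import *
p=shot('wrist','w14');pickle.dump(p,open('w14.pkl','wb'));q=shot('scene','s14')
cv2.imwrite('pics/s14z.png',cv2.resize(q['color'][220:300,310:390,::-1],None,fx=7.4,fy=7.4,interpolation=cv2.INTER_CUBIC))
cv2.imwrite('pics/w14z.png',cv2.resize(p['color'][10:290,160:400,::-1],None,fx=2.1,fy=2.1,interpolation=cv2.INTER_CUBIC))
E
```

```text
(no output)
```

View pics/w14z.png

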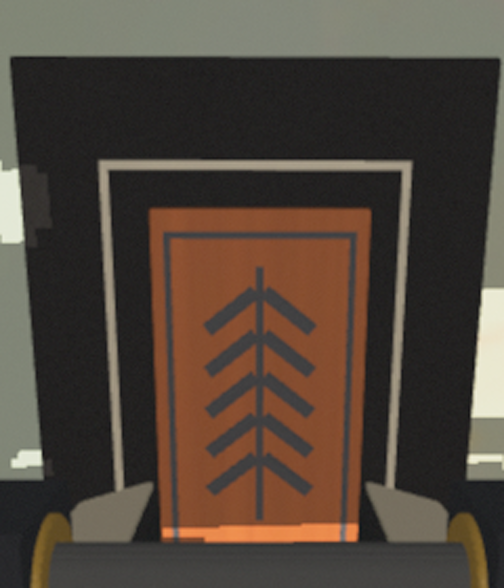

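View pics/s14z.png

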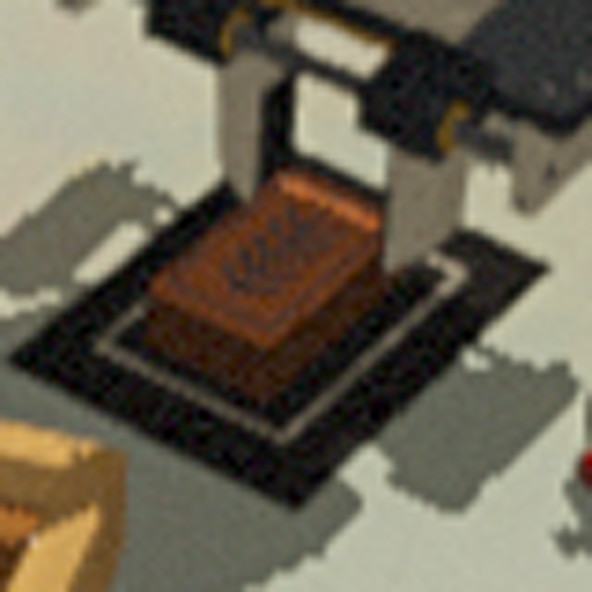

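Emit:
servo_tool --targets "0 0 -0.5 0; 0 0 0 0; 0 0 0 0; 0 0 0 0; 0 0 0 0" --hand 0.75

```text
time: 17.58
tool_pos: [0.5738, -0.199, 0.034]
tool_rot: [-3.141, 0.012, 3.117]
contact_force: [0.1, 0.3, 1.0]
opening: 0.0693
```

Emit:
servo_tool --targets "0 0 -10 0; 0 0 -20 0; 0 0 -25 0; -15 0 -30 0; -15 0 -30 0; -10 0 -20 0; 0 0 0 0; 0 0 0 0"

```text
time: 18.58
tool_pos: [0.6125, -0.1997, 0.1768]
tool_rot: [-3.141, 0.012, 3.117]
contact_force: [-0.3, 0.3, -0.2]
opening: 0.0691
```

```bash
python3 - <<'E'
from h import *
p=shot('wrist','w15');pickle.dump(p,open('w15.pkl','wb'));q=shot('scene','s15')
cv2.imwrite('pics/s15z.png',cv2.resize(q['color'][220:300,310:390,::-1],None,fx=7.4,fy=7.4,interpolation=cv2.INTER_CUBIC))
cv2.imwrite('pics/w15z.png',cv2.resize(p['color'][10:290,160:400,::-1],None,fx=2.1,fy=2.1,interpolation=cv2.INTER_CUBIC))
E
```

```text
(no output)
```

View pics/w15z.png

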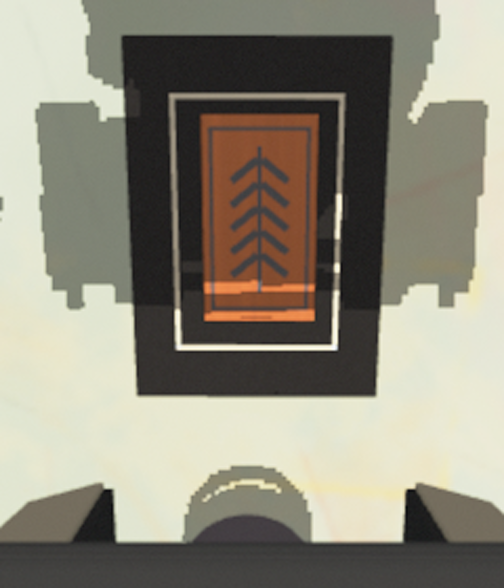

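View pics/s15z.png

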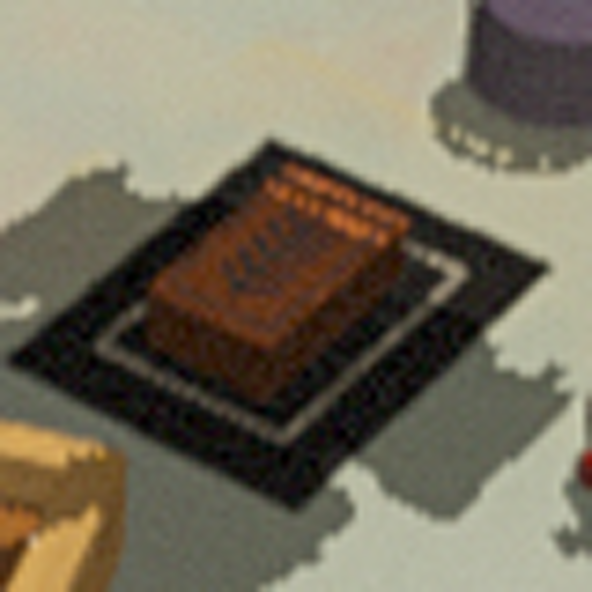

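```bash
python3 - <<'E'
from h import *
p=pickle.load(open('w15.pkl','rb'))
r=lambda u,v,z: ray(p,160+u/2.1-.25,10+v/2.1-.25,z)
for n,z,l in(('outl',.004,[(169,94),(345,94),(338,350),(177,350)]),('blk',.028,[(200,114),(319,114),(315,321),(204,321)])):
    P=np.array([r(*a,z) for a in l]); e=P[2]+P[3]-P[0]-P[1]; print(n,P.mean(0),np.linalg.norm(e)/2,np.arctan2(e[1],e[0]))
s=telemetry.observe(); print(s['contact_force'],s['tool_pos'])
robot.hand_in()
E
```

```text
outl [ 0.54363256 -0.19771562  0.004     ] 0.10579928042786423 -0.02343151448796493
blk [ 0.54124763 -0.1967129   0.028     ] 0.07872865441747733 -0.024635411305969277
[ 0.15694018  0.42866087 -0.2757706 ] [ 0.61245662 -0.1997658   0.17659789]
the job is handed in; nothing more can be done
```

The printing block is out of the tray and lying on the inking mat, copper face up, inside the white outline and let go. I handed the job in at about 18.6 s of the 53 s allowed.

I pressed the block's notch end down with closed fingers until it hit the hard stop; the last reading was about 12 N. It stayed rocked over when I let go. I then gripped the raised end, lifted it clear and carried it level with the mat. I set its low edge down first and let it pivot flat in the grip. It sat about 5 mm off, so I slid it into place while still holding it, then released it.

**Last checks (wrist picture after letting go):**
- The block's centre is about 2.6 mm from the outline's centre, against a limit of 12 mm.
- Its long side is within about 0.1 degrees of the outline's.
- It looks flat in both pictures. I judged the tilt by eye and from the hard stop when pressing down, not by measuring it.
- The force reading was near zero, with the gripper well clear of everything.

**Disagreement and limits:**
- The cameras disagreed by 4–5 mm on the tray's position. I used a value in between, which was accurate enough for the press and the grip. For the mat they agreed to about 1–2 mm.
- I did not check the bystanders one by one at the end; I saw no contact with any of them.

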